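# Change the field meter's battery pack with the one on the charger and switch it on

### The arm

A 6-joint arm with a two-finger parallel gripper is mounted at the origin on a cart in front of the work surface, level with it; the furniture and walls round the work are solid. World frame = base frame: x ahead of the robot, y to its left, z up, the work surface at z = 0. Lengths are in m, angles in rad, forces in N, time in s.
With the tool pointing down it reaches from about 0.275 to 0.975 m from the base axis. Payload 8.4 kg.
Tool frame: the origin (TCP) lies on the centre line of the jaws, within the pads' length; the fingertips stand 19 mm ahead of it and the grasp point (between the pads) is the TCP (ctrl.tip_reach is the distance from the TCP to the fingertips, in m); z points along the fingers, y is the line along which they close (so a half turn about z gives the same grasp; the last joint's range is limited). The gripper opens to 92 mm and grips with 3 to 60 N. Pads are 20 mm wide; open, the fingers measure 128 mm over their backs; the gripper's body (75 mm by 189 mm) begins 69 mm behind the grasp point.
Start: joints at [1.305, 0.353, 1.633, -0, 1.155, -0.002], TCP at [0.163, 0.603, 0.234] pointing down, gripper open.
Joint ranges: [-2.63, 2.63], [-0.92, 2.1], [0.06, 2.66], [-1.3, 4.44], [0, 2.69], [-3.02, 3.02]. Speed limits (rad/s): [2.22, 2.22, 2.79, 3.14, 3.14, 3.14].

### API

Orientations are given as a unit quaternion [w, x, y, z].
In Python, from workcell import ctrl, imaging, get_state gives the robot as it stands (ctrl), with the cameras (imaging) and the readings as plain functions.
- The arm moves only by the tool shift_gripper, called after ">>>" by a JSON object that holds its "fn" and its "kwargs", one argument or row to a line. Schema: {"type":"object","properties":{"steps":{"type":"array","items":{"type":"number"},"minItems":4,"maxItems":80},"finger_gap":{"type":"number"},"grip_force":{"type":"number"},"only":{"type":"string"},"quiet":{"type":"boolean"},"lines":{"type":"string"}},"required":["steps"],"additionalProperties":false}. steps is one flat list of numbers that holds 1 to 20 rows one after another, with no inner brackets; each row has 4 numbers: dx, dy, dz in shares of the most that a row can go, 1 being 50 mm, then a turn about the tool's z in normalised numbers (1 is pi/2 rad); each row shifts and turns the commanded pose from where the row before left it, along the tool's axes as they then stand; what a row does not reach is not made up. A row lasts 1/10 s, in which the tool goes at most 0.05 m and 0.15 rad, less where a joint would pass 70% of its speed; a pose out of reach is approached as far as the arm can. finger_gap is the opening from 0.0 (shut) to 1.0 (fully open), set as the call begins (left out keeps the last). The fingers move at their own pace and stop on an object; grip_force is the grip in N (left out, the last holds). Time passes only in rows, so rows that do not move let the fingers close. The tool returns the time, the measured TCP pose, the force, the opening and the grip force at its end. only (a regular expression) keeps the lines of the reply that match it, lines (a string "A,B") keeps lines A to B, and quiet returns only ok. A shift or turn number past 1, either way, is cut back to 1. Input that does not fit is refused with a message, and nothing moves.
- get_state(): the state, without advancing time (a new reading comes with each control period).
- imaging.read_camera(name): name is "side" or "top" or "wrist"; returns (picture, depth): 384x512x3 uint8, red, green, blue; 384x512 float32, m along the optical axis (not along the pixel's ray), 0 where there is no reading.
- imaging.camera_info(name): a dict with "fx", "fy", "cx", "cy" (pixels), "world_from_camera" (4x4, takes a point from camera to world coordinates); the wrist camera has in their place "tool_from_camera" (4x4, takes a point from camera to tool coordinates, whose origin is the TCP and whose axes are the flange's). Camera axes: x right, y down, z forward; pixel columns grow to the right and rows downward; lengths in m; the calibration is good to about 2 mm. A picture is of the moment at which its call begins: read the wrist's pose just before it. camera_info takes no time and is no camera call.
- ctrl.close_job(): hands the job in; it is judged then, once.
The state is a dict: "clock": time; "q": joint angles; "joint_velocities": joint speeds; "joint_torque": joint torques, N m; "eef_pos": TCP position; "tcp_rot": TCP orientation; "contact_force": force on the tool from outside, world axes, zero at the start; "torque": the same for the moment, N m; "gripper_width": opening from 0.0 (shut) to 1.0 (fully open); "gripper_force": force on a finger pad.
Only numpy, scipy, OpenCV 4.12 (cv2) and the standard library are available. Lean on these libraries where they do the work, as an engineer would, in place of code of your own. Each camera call takes 0.05 s, during which the arm holds its last target. There are 200 camera calls.

### The job

The field meter's battery is flat: exchange its pack with the fresh one on the charger, each pack home in its new place with its brass contact end against the contacts there: the fresh one snapped down flush in the meter, the flat one slid fully under the charger's hood. When both are in, and not before, switch the meter on by turning its mode switch exactly two clicks clockwise from off. Leave the other things on the bench where they are.

Things in the scene. Friction and masses are not known exactly. Their poses are not given: they have to be found in the camera images.
- flat_pack: The flat pack, starts in the meter's bay. Grey battery pack, 44 (its x) x 60 (its y) x 30 mm high, 0.15 kg (varies), origin at the centre of its underside. Two brass contacts on the corners of its +y end, black plate on top. A groove (3.5 mm deep, 7 to 14 mm up) along both long sides takes the bay's catches.
- fresh_pack: The fresh pack, starts on the charger; looks the same. Grey battery pack, 44 (its x) x 60 (its y) x 30 mm high, 0.15 kg (varies), origin at the centre of its underside. Two brass contacts on the corners of its +y end, black plate on top. A groove (3.5 mm deep, 7 to 14 mm up) along both long sides takes the bay's catches.
- flat_pack_contacts (a point): contact end of the flat pack: the middle of its +y face, 15 mm above its underside
- fresh_pack_contacts (a point): contact end of the fresh pack: the middle of its +y face, 15 mm above its underside
- meter: Field meter: grey case with rubber corners, fixed to the bench, 150 (its x) x 170 (its y) x 44 mm high, origin at the centre of its underside. Battery bay, open above, in the front half (-x); display (48 mm above the bench) and mode switch in the back half. It stands left or right of the charger, with clear bench between them to put the packs down
- bay_seat (a point): centre of the bay's floor, 14 mm above the bench, axes as the meter's; the pack's origin comes here, its +y as the meter's +y. The bay is 47 (x) x 63 (y) mm; its rim, with a 4 mm 45-degree lead-in, is 44 mm above the bench: a pack at home is flush, its long sides out of reach. Notches at both y ends, 34 wide, 28 long, floor 8 mm above the bench, let fingers take it by its ends
- bay_contacts (a point): the bay's contacts, at its +y end: the pack's contact end comes here. Two sprung catches in the bay's long walls hold the pack by its grooves: 8 to 16 N pull it up out of them; going in it meets them about 13 mm above home and must be pressed down (8 to 16 N) until it snaps home
- dial (a joint): mode switch of the meter: a click (detent) every 30 degrees (0.524 rad); value in rad, 0 = off (long white mark, a stop), growing clockwise seen from above, far stop at 2.62; two clicks = 1.05. About 0.04 N m a click; let go, it settles in the nearest click
- dial_grip (a point): on the switch's axis, 60.5 mm above the bench, turns with the knob: a black bar 34 mm long (point's x, white pointer line at its +x end) and 10 mm thick (y), from 49.5 to 68.5 mm above the bench, over a skirt 37 mm across
- charger: Desk charger: grey base fixed to the bench, 86 (x) x 118 mm (y -66 to +52), origin on its underside. Deck 14 mm above the bench between rails sloping in from 56 mm apart at 18 mm to 48 mm apart at the deck. Above them the pack's long sides are free to grip; at the +y end a hood covers its contact end: y +20 to +52, inside 48 mm wide, roof from 47 to 53 mm above the bench; end wall at y +31.5
- charger_seat (a point): on the deck, axes as the charger's; the pack's origin comes here, its +y as the charger's +y. The hood allows no lifting here: going out, slide the pack at least 11 mm to -y, then lift; going in, put it on the deck that far back and slide it to +y until it stops
- charger_contacts (a point): the charger's contacts, inside the hood: the pack's contact end comes here
- rock_a: bystander: grey rock specimen, 51x38x31 mm, behind the work
- rock_b: bystander: pale rock specimen, 38x49x26 mm, behind the work
- vial: bystander: white plastic vial with a black screw cap, 33 mm across, 70 mm high, standing behind the work
- pot: bystander: small open white sample pot, 52 mm across, 34 mm high, behind the work
- weight_big: bystander: brass weight with a knob, 32 mm across, 34 mm high, at the front right
- weight_mid: bystander: brass weight with a knob, 25 mm across, 27 mm high, at the front right
- loupe: bystander: folding hand lens, 27x36x16 mm, behind the work at the right

How it is judged:
On the way:
1. both packs are home in their new places while the mode switch is still off (horizontal distance between fresh_pack and bay_seat below 0.005 m and z of fresh_pack in the frame of bay_seat below 0.003 m and angle between each of fresh_pack, flat_pack's own z axis and vertical below 0.06 rad and distance between fresh_pack_contacts and bay_contacts below 0.008 m and horizontal distance between flat_pack and charger_seat below 0.005 m and z of flat_pack in the frame of charger_seat below 0.003 m and distance between flat_pack_contacts and charger_contacts below 0.008 m and value of joint dial below 0.26 rad), for 0.2 s.
At the end, for the whole second after the job is handed in: Fresh pack home in the bay, flat pack home on the charger: origin within 5 mm sideways and 3 mm above its seat, level within 3 degrees, contact end within 8 mm of the contacts, at rest; mode switch at rest at the second click (1.05 rad, within 0.13) (horizontal distance between fresh_pack and bay_seat below 0.005 m and z of fresh_pack in the frame of bay_seat below 0.003 m and angle between each of fresh_pack, flat_pack's own z axis and vertical below 0.06 rad and distance between fresh_pack_contacts and bay_contacts below 0.008 m and horizontal distance between flat_pack and charger_seat below 0.005 m and z of flat_pack in the frame of charger_seat below 0.003 m and distance between flat_pack_contacts and charger_contacts below 0.008 m and linear speed of each of fresh_pack, flat_pack below 0.02 m/s and value of joint dial between 0.92 and 1.18 rad and velocity of joint dial below 0.1 rad/s); the robot touches nothing.
It fails at once if a bystander is pushed more than 30 mm from its place (distance of any of rock_a, rock_b, vial, pot, weight_big, weight_mid, loupe from where it was at the start of the episode above 0.03 m).
It fails at once if the mode switch is turned on while the fresh pack is not down in the bay (value of joint dial above 0.4 rad and distance between fresh_pack and bay_seat above 0.008 m).
It also fails if it takes over 72 s, if anything falls off the work surface, if the arm or the gripper's body presses on something with over 40 N, if the wrist force passes 120 N, or if a joint passes its speed limit or range.

## Working session

There is one attempt and no reset: what is moved stays moved. The work goes in short steps, Python scripts to look and compute and a tool call to move; the robot and the scene stay as the last step left them, time stands still between calls to the robot, and variables do not carry over. Pictures are saved under pics/ and viewed, at most 10 in all, crops included, and the job is handed in when it is done.

```bash
ls; mkdir -p pics; python3 - <<'E'
from workcell import ctrl, imaging, get_state
import cv2,numpy as np
s=get_state();print(s['clock'],s['eef_pos'],s['tcp_rot'],s['gripper_width'],ctrl.tip_reach)
for n in("top","side","wrist"):
    p,d=imaging.read_camera(n);cv2.imwrite(f'pics/{n}0.png',p[:,:,::-1]);np.save(f'pics/{n}0.npy',d);print(n,imaging.camera_info(n))
a=cv2.imread('pics/top0.png');cv2.imwrite('pics/top0b.png',cv2.resize(a,(800,600),interpolation=cv2.INTER_CUBIC))
E
```

```text
pics
workcell.py
0.0 [0.16284784 0.60292006 0.23288413] [-1.05985595e-04  1.31537197e-01  9.91311003e-01 -6.71092767e-04] 0.9989007399917195 0.019
top {'fx': 461.9837784724484, 'fy': 461.9837784724484, 'cx': 249.30005757533695, 'cy': 192.66209196510843, 'world_from_camera': array([[ 0.01376664, -0.99239039,  0.12235931,  0.44526513],
       [-0.99988967, -0.01434568, -0.00385251,  0.07712947],
       [ 0.00557852, -0.12229277, -0.99247839,  1.2719918 ],
       [ 0.        ,  0.        ,  0.        ,  1.        ]])}
side {'fx': 429.35249305810896, 'fy': 429.35249305810896, 'cx': 256.35566523750884, 'cy': 193.25880546959635, 'world_from_camera': array([[-0.97358692, -0.06704952,  0.21824955,  0.32657107],
       [-0.22672094,  0.39673318, -0.88949446,  1.18834521],
       [-0.02694666, -0.91548192, -0.40145576,  0.59592046],
       [ 0.        ,  0.        ,  0.        ,  1.        ]])}
wrist {'fx': 274.5814395479547, 'fy': 274.5814395479547, 'cx': 254.8656185864791, 'cy': 193.34443595279765, 'tool_from_camera': array([[-1.02615123e-03, -9.69539486e-01, -2.44932913e-01,
         7.00034480e-02],
       [ 9.99998970e-01, -7.48999864e-04, -1.22468323e-03,
         6.59363487e-04],
       [ 1.00392403e-03, -2.44933918e-01,  9.69539256e-01,
        -1.50982860e-01],
       [ 0.00000000e+00,  0.00000000e+00,  0.00000000e+00,
         1.00000000e+00]])}
```

View pics/top0b.png

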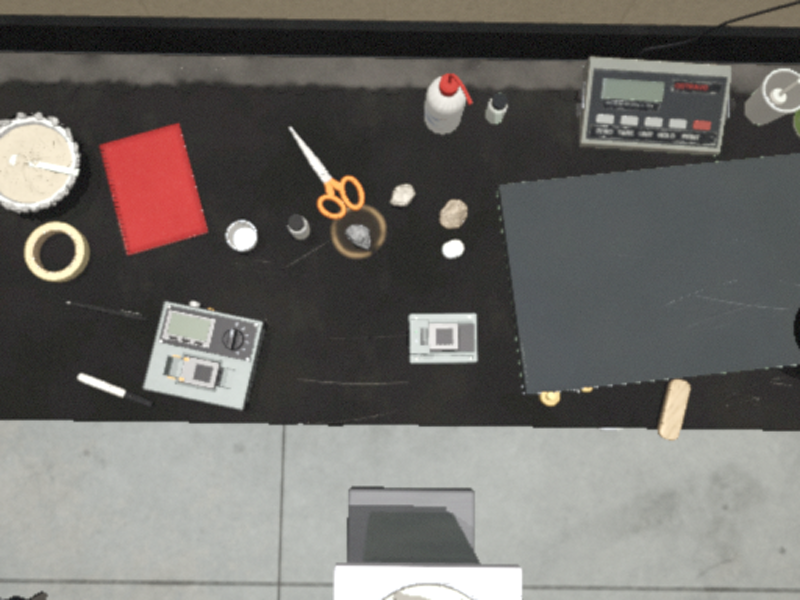

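The top view shows the meter at about (205,355) and the charger at about (443,338). The bench between them is clear. Next I'll enlarge both.

```bash
python3 - <<'E'
import cv2,numpy as np
a=cv2.imread('pics/top0.png')
m=cv2.resize(a[188:268,86:176],(450,400),interpolation=cv2.INTER_CUBIC)
c=cv2.resize(a[195:238,257:311],None,fx=6,fy=6,interpolation=cv2.INTER_CUBIC)
o=np.zeros((400,800,3),np.uint8);o[:,:450]=m;o[:258,460:460+324]=c
cv2.imwrite('pics/crop1.png',o)
E
```

```text
(no output)
```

View pics/crop1.png

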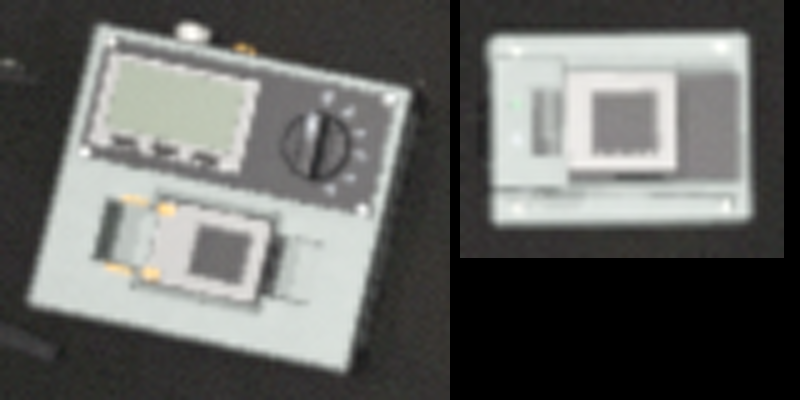

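View pics/wrist0.png

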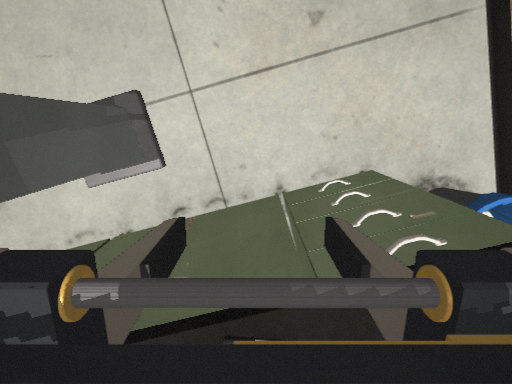

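```bash
cat >h.py <<'E'
from workcell import ctrl, imaging, get_state
import cv2,numpy as np
from scipy.spatial.transform import Rotation as R
def Ttool():
    s=get_state();q=s['tcp_rot'];T=np.eye(4);T[:3,:3]=R.from_quat([q[1],q[2],q[3],q[0]]).as_matrix();T[:3,3]=s['eef_pos'];return T
def onplane(T,K,u,v,z):
    r=T[:3,:3]@np.array([(u-K['cx'])/K['fx'],(v-K['cy'])/K['fy'],1]);return T[:3,3]+r*(z-T[2,3])/r[2]
def atdepth(T,K,u,v,d):
    return (T@np.array([(u-K['cx'])/K['fx']*d,(v-K['cy'])/K['fy']*d,d,1]))[:3]
def tri(obs): # obs list of (T,K,u,v): nearest point to rays, and residual
    A=np.zeros((3,3));b=np.zeros(3);L=[]
    for T,K,u,v in obs:
        r=T[:3,:3]@np.array([(u-K['cx'])/K['fx'],(v-K['cy'])/K['fy'],1]);r/=np.linalg.norm(r)
        P=np.eye(3)-np.outer(r,r);A+=P;b+=P@T[:3,3];L.append((P,T[:3,3]))
    x=np.linalg.solve(A,b);return x,max(np.linalg.norm(P@(x-c)) for P,c in L)
def shot(n,f):
    T=Ttool();p,d=imaging.read_camera(n);cv2.imwrite(f'pics/{f}.png',p[:,:,::-1]);np.save(f'pics/{f}.npy',d);np.save(f'pics/{f}_T.npy',T@imaging.camera_info('wrist')['tool_from_camera'] if n=='wrist' else imaging.camera_info(n)['world_from_camera'])
E
python3 - <<'E'
from h import *
K=imaging.camera_info('top');T=K['world_from_camera'];d=np.load('pics/top0.npy')
M=[(97,25),(412,92),(30,303),(348,370),(316,145),(211,252),(375,230)];C=[(490,35),(750,35),(492,222),(752,218),(620,120),(530,120),(720,120)]
for n,L in (('m',[(86+u/5,188+v/5) for u,v in M]),('c',[(257+(u-460)/6,195+v/6) for u,v in C])):
    for u,v in L: print(n,round(u,1),round(v,1),atdepth(T,K,u,v,d[int(round(v)),int(round(u))]).round(4),onplane(T,K,u,v,.044).round(4))
E
```

```text
m 105.4 193.0 [0.5901 0.4567 0.0449] [0.5902 0.457  0.044 ]
m 168.4 206.4 [0.5567 0.2876 0.0436] [0.5566 0.2875 0.044 ]
m 92.0 248.6 [0.4422 0.4852 0.0421] [0.4422 0.4846 0.044 ]
m 155.6 262.0 [0.4091 0.3194 0.0263] [0.4096 0.3159 0.044 ]
m 149.2 217.0 [0.5259 0.3319 0.0705] [0.5276 0.3375 0.044 ]
m 128.2 238.4 [0.4703 0.3911 0.0422] [0.4703 0.3906 0.044 ]
m 161.0 234.0 [0.4831 0.3044 0.0446] [0.4831 0.3045 0.044 ]
c 262.0 200.8 [0.5788 0.037  0.0099] [0.5751 0.0381 0.044 ]
c 305.3 200.8 [ 5.815e-01 -8.330e-02  2.000e-04] [ 0.5768 -0.0778  0.044 ]
c 262.3 232.0 [ 0.4939  0.0348 -0.0027] [0.4921 0.0364 0.044 ]
c 305.7 231.3 [ 4.973e-01 -8.420e-02 -3.000e-04] [ 0.4955 -0.0786  0.044 ]
c 283.7 215.0 [ 0.538  -0.02    0.0441] [ 0.538 -0.02   0.044]
c 268.7 215.0 [0.5372 0.0201 0.0474] [0.5375 0.02   0.044 ]
c 300.3 215.0 [ 0.5411 -0.0681  0.0121] [ 0.5387 -0.0644  0.044 ]
```

```bash
cat >>h.py <<'E'
def go(x,y,z,ang): # ang: world direction of tool y (rad)
    T=Ttool();d=T[:3,:3].T@(np.array([x,y,z])-T[:3,3]);a=np.arctan2(T[1,1],T[0,1])
    t=-(ang-a);t=(t+np.pi/2)%np.pi-np.pi/2
    print('clock',get_state()['clock'],'shift',d.round(4),'turn after',round(t,3),'q6',round(get_state()['q'][5],2))
E
python3 -c "
from h import *
go(.47,.39,.2,np.pi/2-.195)"
```

```text
clock 0.15 shift [-0.3521 -0.1255  0.0332] turn after -0.069 q6 -0.0
```

The rows are not in the units I measure in: shifts go in shares of 50 mm and turns go in shares of pi/2 rad. I convert before sending: -0.035 m is -0.7, -0.0125 m is -0.25, -0.007 rad / 1.5708 = -0.0045.

>>> {"fn": "shift_gripper", "kwargs": {
  "steps": [-0.7,-0.25,0.06,-0.0045,-0.7,-0.25,0.06,-0.0045,-0.7,-0.25,0.06,-0.0045,-0.7,-0.25,0.06,-0.0045,-0.7,-0.25,0.06,-0.0045,-0.7,-0.25,0.06,-0.0045,-0.7,-0.25,0.06,-0.0045,-0.7,-0.25,0.06,-0.0045,-0.7,-0.25,0.06,-0.0045,-0.7,-0.25,0.06,-0.0045,0,0,0,0,0,0,0,0,0,0,0,0]
}}

```text
clock: 1.45
eef_pos: [0.4739, 0.4016, 0.2035]
tcp_rot: [-0.0, 0.097, 0.995, -0.0]
contact_force: [-0.8, 0.5, -0.4]
gripper_width: 0.996
gripper_force: 0.0
```

```bash
python3 - <<'E'
from h import *
shot('wrist','w1'); go(.47,.39,.2,np.pi/2-.195)
a=cv2.imread('pics/w1.png')[60:300,100:420];cv2.imwrite('pics/w1b.png',cv2.resize(a,(800,600),interpolation=cv2.INTER_CUBIC))
E
```

```text
clock 1.5 shift [ 0.0014 -0.0123  0.0035] turn after 0.002 q6 -0.68
```

View pics/w1b.png

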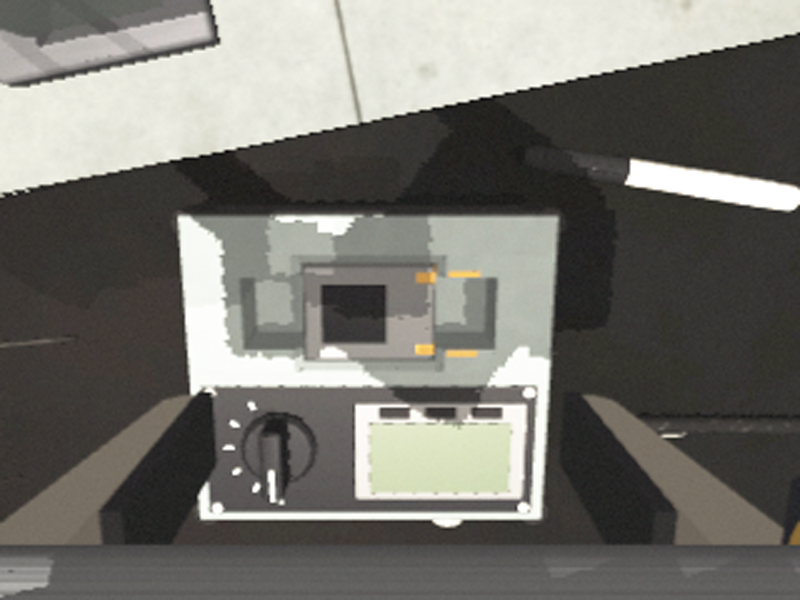

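Meter in this crop (scale 2.5, offset 100,60):
- **Pack:** edges at u 303 to 436, v 263 to 360, with the brass at right (+y).
- **Notches:** u 242 to 497, centred at (369.5,313).
- **Dial:** centre about (280,448), with the pointer toward (270,500).

```bash
python3 - <<'E'
from h import *
K=imaging.camera_info('wrist');T=np.load('pics/w1_T.npy');d=np.load('pics/w1.npy')
KT=imaging.camera_info('top')
px=lambda u,v:(100+u/2.5,60+v/2.5)
print('plate tri',tri([(T,K,*px(354,314)),(KT['world_from_camera'],KT,130.2,238.4)]))
for n,u,v in [('plate',354,314),('brass1',425,278),('brass2',425,350),('notchfloorR',450,310),('notchfloorL',275,310),('case',200,300),('dialbar',276,450),('tip',268,497),('TL',178,213),('TR',560,213),('BL',202,519),('BR',543,519)]:
    a,b=px(u,v);print(n,atdepth(T,K,a,b,d[int(round(b)),int(round(a))]).round(4))
for n,u,v,z in [('packc',369.5,312,.044),('notchc',369.5,314,.044),('L',242,314,.044),('R',497,314,.044),('TL',178,213,.044),('TR',560,213,.044),('dialskirt',280,449,.0495),('BL',202,519,.044),('BR',543,519,.044)]:
    print(n,onplane(T,K,*px(u,v),z).round(4))
E
```

```text
plate tri (array([0.47071419, 0.3864956 , 0.04003053]), np.float64(0.0003109424391921))
plate [0.4699 0.3871 0.0453]
brass1 [0.46   0.4223 0.0435]
brass2 [0.4932 0.4162 0.045 ]
notchfloorR [0.4852 0.4327 0.0079]
notchfloorL [0.4678 0.344  0.0077]
case [0.45   0.3186 0.0437]
dialbar [0.5195 0.3421 0.0684]
tip [0.5418 0.3329 0.0675]
TL [0.4098 0.319  0.0432]
TR [0.4428 0.4869 0.0434]
BL [0.5594 0.2899 0.0418]
BR [ 6.179e-01  4.644e-01 -5.000e-04]
packc [0.4706 0.3942 0.044 ]
notchc [0.4716 0.3941 0.044 ]
L [0.4601 0.3361 0.044 ]
R [0.483 0.452 0.044]
TL [0.4097 0.3193 0.044 ]
TR [0.4427 0.4867 0.044 ]
dialskirt [0.5269 0.3392 0.0495]
BL [0.5583 0.2908 0.044 ]
BR [0.5912 0.4583 0.044 ]
```

Scaled: 0.035 m is 0.7, -0.008 m is -0.16, 0.002 rad / 1.5708 = 0.0013.

>>> {"fn": "shift_gripper", "kwargs": {
  "steps": [0.018,-0.16,0.4,0.0013,0,0,0.7,0,0,0,0.7,0,0,0,0.6,0,0,0,0.1,0,0,0,0,0,0,0,0,0],
  "finger_gap": 0.8,
  "grip_force": 40
}}

```text
clock: 2.2
eef_pos: [0.4728, 0.3946, 0.0802]
tcp_rot: [0.001, 0.097, 0.995, 0.001]
contact_force: [1.1, 0.2, 0.1]
gripper_width: 0.801
gripper_force: 0.0
```

```bash
python3 -c "
from h import *
go(.4713,.3941,.033,np.pi/2-.195)"
```

```text
clock 2.2 shift [ 0.0014 -0.0009  0.0472] turn after -0.0 q6 -0.68
```

Scaled: 0.02 m is 0.4, 0.015 m is 0.3.

>>> {"fn": "shift_gripper", "kwargs": {
  "steps": [0.028,-0.01,0.4,0,0,0,0.3,0,0,0,0.2,0,0,0,0.04,0,0,0,0,0,0,0,0,0]
}}

```text
clock: 2.8
eef_pos: [0.4712, 0.3936, 0.0321]
tcp_rot: [0.0, 0.098, 0.995, 0.0]
contact_force: [0.8, -0.4, 0.2]
gripper_width: 0.795
gripper_force: 0.0
```

>>> {"fn": "shift_gripper", "kwargs": {
  "steps": [0,0,0,0,0,0,0,0,0,0,0,0,0,0,0,0,0,0,0,0],
  "finger_gap": 0.4,
  "grip_force": 45
}}

```text
clock: 3.3
eef_pos: [0.4715, 0.3945, 0.0332]
tcp_rot: [0.001, 0.098, 0.995, 0.001]
contact_force: [-1.5, 2.1, 9.7]
gripper_width: 0.651
gripper_force: 64.5
```

```bash
python3 -c "
from h import *
go(.4713,.3941,.033,np.pi/2-.195)"
```

```text
clock 3.3 shift [ 0.0002 -0.0004  0.0002] turn after -0.001 q6 -0.68
```

Scaled: -0.03 m is -0.6, -0.02 m is -0.4.

>>> {"fn": "shift_gripper", "kwargs": {
  "steps": [0,0,-0.2,0,0,0,-0.2,0,0,0,-0.4,0,0,0,-0.6,0,0,0,-0.6,0,0,0,0,0,0,0,0,0]
}}

```text
clock: 4.0
eef_pos: [0.4711, 0.3935, 0.1325]
tcp_rot: [0.001, 0.098, 0.995, 0.001]
contact_force: [-0.7, -0.2, -1.7]
gripper_width: 0.65
gripper_force: 45.0
```

```bash
python3 -c "
from h import *
go(.50,.18,.12,np.pi/2-.195)"
```

```text
clock 4.0 shift [-0.0699 -0.2038  0.0123] turn after -0.001 q6 -0.68
```

Scaled: -0.034 m is -0.68, 0.03 m is 0.6, -0.1 rad / 1.5708 = -0.0637.

>>> {"fn": "shift_gripper", "kwargs": {
  "steps": [-0.24,-0.68,0,0,-0.24,-0.68,0,0,-0.24,-0.68,0,0,-0.24,-0.68,0,0,-0.24,-0.68,0,0,-0.2,-0.68,0.24,0,0,0,0.4,-0.0637,0,0,0.6,-0.0637,0,0,0.6,0,0,0,0.2,0,0,0,0,0,0,0,0,0]
}}

```text
clock: 5.2
eef_pos: [0.4999, 0.1797, 0.0299]
tcp_rot: [-0.0, -0.002, 1.0, -0.0]
contact_force: [-0.3, -0.9, -0.9]
gripper_width: 0.652
gripper_force: 45.0
```

```bash
python3 -c "
from h import *
go(.50,.18,.0205,np.pi/2)"
```

```text
clock 5.2 shift [-0.0001  0.0003  0.0094] turn after 0.004 q6 -1.23
```

Scaled: 0.006 m is 0.12, 0.003 m is 0.06.

>>> {"fn": "shift_gripper", "kwargs": {
  "steps": [0,0,0.12,0,0,0,0.06,0,0,0,0,0,0,0,0,0]
}}

```text
clock: 5.6
eef_pos: [0.4999, 0.1797, 0.0209]
tcp_rot: [0.0, -0.002, 1.0, 0.0]
contact_force: [0.3, 0.9, -1.3]
gripper_width: 0.649
gripper_force: 45.0
```

>>> {"fn": "shift_gripper", "kwargs": {
  "steps": [0,0,0,0,0,0,0,0],
  "finger_gap": 0.85
}}

```text
clock: 5.8
eef_pos: [0.5001, 0.1797, 0.0209]
tcp_rot: [0.0, -0.002, 1.0, 0.0]
contact_force: [0.1, -0.1, -0.7]
gripper_width: 0.798
gripper_force: 0.0
```

>>> {"fn": "shift_gripper", "kwargs": {
  "steps": [0,0,-0.6,0,0,0,-1,0,-0.08,-0.6,-1,0,-0.2,-0.8,-0.8,0,-0.2,-0.8,0,0,-0.2,-0.8,0,0,-0.12,-0.8,0,0,0,-0.2,0,0,0,0,0,0,0,0,0,0,0,0,0,0],
  "finger_gap": 1.0
}}

```text
clock: 6.9
eef_pos: [0.5385, -0.0095, 0.1781]
tcp_rot: [-0.0, -0.003, 1.0, 0.0]
contact_force: [0.4, 1.5, -0.9]
gripper_width: 1.001
gripper_force: 0.0
```

```bash
python3 - <<'E'
from h import *
shot('wrist','w2'); print(Ttool()[:3,3])
a=cv2.imread('pics/w2.png')[60:300,100:420];cv2.imwrite('pics/w2b.png',cv2.resize(a,(800,600),interpolation=cv2.INTER_CUBIC))
E
```

```text
[ 0.53855429 -0.00943249  0.17812122]
```

View pics/w2b.png

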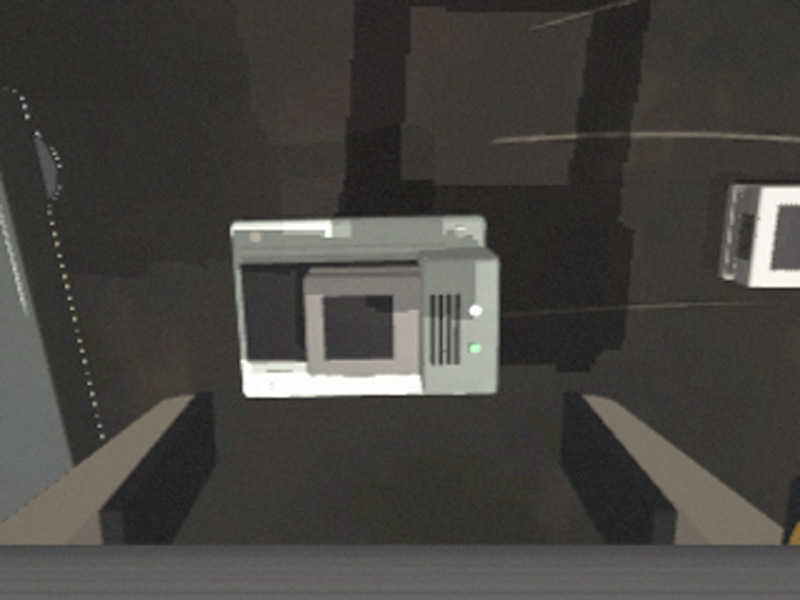

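Charger in w2b: pack top at u 304 to 420 (hood edge), v 268 to 375. The base's near edge runs from (231,222) to (486,216).

```bash
python3 - <<'E'
from h import *
K=imaging.camera_info('wrist');T=np.load('pics/w2_T.npy');d=np.load('pics/w2.npy')
KT=imaging.camera_info('top')
px=lambda u,v:(100+u/2.5,60+v/2.5)
# top plate centre in top crop: (625,123) -> px
print('plate tri',tri([(T,K,*px(359,328)),(KT['world_from_camera'],KT,257+(626-460)/6,195+123/6)]))
for n,u,v in [('plate',359,328),('hood',455,300),('deck',275,310),('nearrail',300,243),('packL',315,320)]:
    a,b=px(u,v);print(n,atdepth(T,K,a,b,d[int(round(b)),int(round(a))]).round(4))
for n,u,v,z in [('pTL',304,268,.044),('pTR',420,268,.044),('pBL',308,375,.044),('pBR',420,375,.044),('hoodfront near',420,257,.053),('hoodfront far',421,393,.053),('hoodback near',499,256,.053),('hoodback far',497,393,.053),('baseTL',231,222,.018),('baseTR',486,216,.018),('baseBL',244,397,.018)]:
    print(n,onplane(T,K,*px(u,v),z).round(4))
# flat pack on bench, front-left corner
for n,u,v,z in [('flat TL',760,187,.030),('flat BL',756,286,.030)]: print(n,onplane(T,K,*px(u,v),z).round(4))
E
```

```text
plate tri (array([ 0.53571463, -0.02102377,  0.05565366]), np.float64(0.0007043882228749983))
plate [ 0.5383 -0.0208  0.0443]
hood [0.5243 0.019  0.0525]
deck [ 0.5372 -0.0615  0.0139]
nearrail [ 0.5059 -0.0491  0.0123]
packL [ 0.5351 -0.0396  0.0433]
pTL [ 0.5126 -0.0437  0.044 ]
pTR [0.5124 0.0048 0.044 ]
pBL [ 0.5595 -0.0431  0.044 ]
pBR [0.5593 0.0056 0.044 ]
hoodfront near [0.5066 0.0043 0.053 ]
hoodfront far [0.5644 0.0057 0.053 ]
hoodback near [0.506  0.0362 0.053 ]
hoodback far [0.5643 0.0379 0.053 ]
baseTL [ 0.496  -0.0791  0.018 ]
baseTR [0.4928 0.0353 0.018 ]
baseBL [ 0.579  -0.0772  0.018 ]
flat TL [0.4792 0.1499 0.03  ]
flat BL [0.5219 0.154  0.03  ]
```

Scaled: -0.0126 m is -0.252, 0.0025 m is 0.05, 0.15 rad / 1.5708 = 0.0955.

>>> {"fn": "shift_gripper", "kwargs": {
  "steps": [0.05,-0.252,0.2,0.0637,0,0,0.2,0.0955,0,0,0.2,0.0955,0,0,0.2,0.0955,0,0,0.2,0.0955,0,0,0.2,0.0955,0,0,0.2,0.0955,0,0,0.2,0.0955,0,0,0.2,0.0955,0,0,0,0.0955,0,0,0,0.0573,0,0,0,0,0,0,0,0],
  "finger_gap": 0.75
}}

```text
clock: 8.25
eef_pos: [0.5363, -0.0226, 0.0882]
tcp_rot: [-0.0, 0.693, 0.721, 0.0]
contact_force: [0.4, -0.6, -0.9]
gripper_width: 0.751
gripper_force: 0.0
```

```bash
python3 -c "
from h import *
go(.536,-.022,.043,.026)"
```

```text
clock 8.25 shift [ 0.0006 -0.0003  0.0452] turn after 0.013 q6 -0.08
```

Lower, grip, slide −y 32 mm, release.

Scaled: 0.02 m is 0.4, 0.015 m is 0.3, 0.013 rad / 1.5708 = 0.0083.

>>> {"fn": "shift_gripper", "kwargs": {
  "steps": [0.012,0,0.4,0.0083,0,0,0.3,0,0,0,0.2,0,0,0,0,0,0,0,0,0]
}}

```text
clock: 8.75
eef_pos: [0.5364, -0.0226, 0.0433]
tcp_rot: [-0.0, 0.699, 0.715, -0.0]
contact_force: [0.3, -0.8, -0.6]
gripper_width: 0.746
gripper_force: 0.0
```

>>> {"fn": "shift_gripper", "kwargs": {
  "steps": [0,0,0,0,0,0,0,0,0,0,0,0,0,0,0,0],
  "finger_gap": 0.3,
  "grip_force": 20
}}

```text
clock: 9.15
eef_pos: [0.5369, -0.0228, 0.0437]
tcp_rot: [0.001, 0.699, 0.715, 0.0]
contact_force: [1.0, -0.2, 2.9]
gripper_width: 0.479
gripper_force: 20.0
```

>>> {"fn": "shift_gripper", "kwargs": {
  "steps": [-0.1,0,0,0,-0.18,0,0,0,-0.18,0,0,0,-0.14,0,0,0,0,0,0,0,0,0,0,0]
}}

```text
clock: 9.75
eef_pos: [0.5375, -0.0537, 0.0437]
tcp_rot: [0.001, 0.699, 0.715, 0.0]
contact_force: [0.2, -3.3, 5.0]
gripper_width: 0.478
gripper_force: 20.0
```

Scaled: -0.005 m is -0.1.

>>> {"fn": "shift_gripper", "kwargs": {
  "steps": [-0.1,0,0,0,-0.1,0,0,0,0,0,0,0,0,0,0,0]
}}

```text
clock: 10.15
eef_pos: [0.5377, -0.0632, 0.0437]
tcp_rot: [0.0, 0.699, 0.715, 0.0]
contact_force: [0.5, -0.2, 6.7]
gripper_width: 0.475
gripper_force: 20.0
```

>>> {"fn": "shift_gripper", "kwargs": {
  "steps": [0,0,0,0,0,0,0,0],
  "finger_gap": 0.75
}}

```text
clock: 10.35
eef_pos: [0.5369, -0.0629, 0.043]
tcp_rot: [-0.0, 0.699, 0.715, -0.0]
contact_force: [-0.7, 0.6, 0.6]
gripper_width: 0.632
gripper_force: 0.0
```

>>> {"fn": "shift_gripper", "kwargs": {
  "steps": [0,0,-0.4,0,0,0,-0.6,-0.0955,0,0,0,-0.0955,0,0,0,-0.0955,0,0,0,-0.0955,0,0,0,-0.0955,0,0,0,-0.0955,0,0,0,-0.0955,0,0,0,-0.0955,0,0,0,-0.0955,0,0,0,-0.0955,0,0,0,-0.0446,0,0,0,0,0,0,0,0],
  "finger_gap": 0.8
}}

```text
clock: 11.75
eef_pos: [0.5369, -0.0628, 0.093]
tcp_rot: [-0.0, -0.009, 1.0, 0.0]
contact_force: [0.0, -0.3, -0.2]
gripper_width: 0.801
gripper_force: 0.0
```

```bash
python3 -c "
from h import *
go(.5375,-.0545,.035,np.pi/2+.026)
shot('wrist','w3')
a=cv2.imread('pics/w3.png')[60:300,100:420];cv2.imwrite('pics/w3b.png',cv2.resize(a,(800,600),interpolation=cv2.INTER_CUBIC))"
```

```text
clock 11.75 shift [-0.0008  0.0082  0.058 ] turn after -0.007 q6 -1.71
```

View pics/w3b.png

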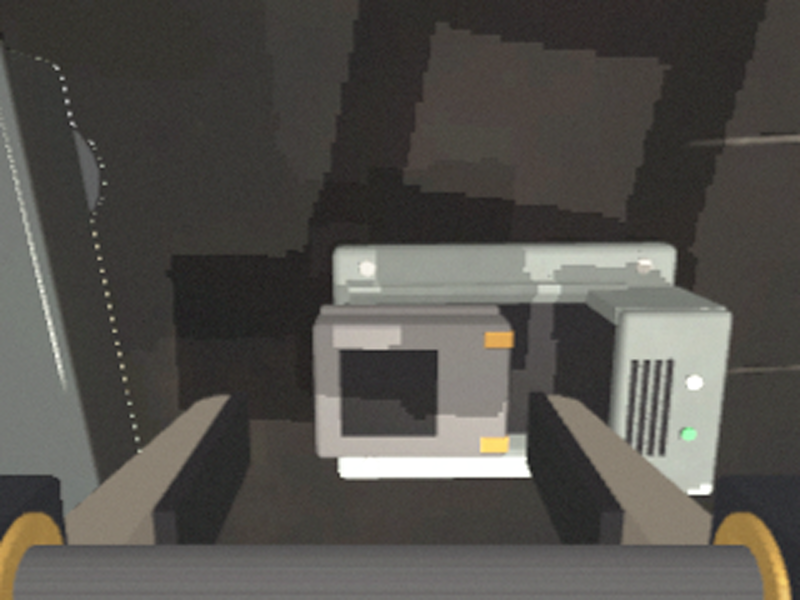

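Fresh pack at u 314 to 512, v 318 to 456, clear of the hood (left edge u≈612). The brass is at right (+y).

```bash
python3 - <<'E'
from h import *
K=imaging.camera_info('wrist');T=np.load('pics/w3_T.npy');d=np.load('pics/w3.npy')
P=[onplane(T,K,100+u/2.5,60+v/2.5,.044) for u,v in [(314,318),(513,318),(318,457),(507,456)]]
print(np.round(P,4),np.mean(P,0))
for u,v in [(387,390),(650,320)]:
    a,b=100+u/2.5,60+v/2.5;print(atdepth(T,K,a,b,d[int(b),int(a)]))
print(onplane(T,K,100+612/2.5,60+310/2.5,.053))
c=np.mean(P,0);go(c[0],c[1],.035,np.pi/2+.026)
E
```

```text
[[ 0.5132 -0.0843  0.044 ]
 [ 0.5122 -0.0248  0.044 ]
 [ 0.5581 -0.0834  0.044 ]
 [ 0.5567 -0.0239  0.044 ]] [ 0.53504306 -0.05410576  0.044     ]
[ 0.53546974 -0.06206326  0.04407716]
[0.51001504 0.01256548 0.05303186]
[0.50730388 0.00145083 0.053     ]
clock 11.8 shift [0.0017 0.0087 0.0581] turn after -0.007 q6 -1.71
```

Scaled: 0.025 m is 0.5, 0.0087 m is 0.174, -0.007 rad / 1.5708 = -0.0045.

>>> {"fn": "shift_gripper", "kwargs": {
  "steps": [0,0.174,0.2,-0.0045,0,0,0.5,0,0,0,0.3,0,0,0,0.16,0,0,0,0,0,0,0,0,0],
  "finger_gap": 0.82
}}

```text
clock: 12.4
eef_pos: [0.5369, -0.0537, 0.0349]
tcp_rot: [-0.0, -0.014, 1.0, 0.0]
contact_force: [0.1, 0.1, 0.1]
gripper_width: 0.818
gripper_force: 0.0
```

>>> {"fn": "shift_gripper", "kwargs": {
  "steps": [0,0,0,0,0,0,0,0,0,0,0,0,0,0,0,0],
  "finger_gap": 0.4,
  "grip_force": 45
}}

```text
clock: 12.8
eef_pos: [0.5373, -0.0541, 0.0354]
tcp_rot: [0.0, -0.014, 1.0, -0.0]
contact_force: [1.0, 0.4, 0.9]
gripper_width: 0.646
gripper_force: 45.0
```

>>> {"fn": "shift_gripper", "kwargs": {
  "steps": [0,0,-0.2,0,0,0,-0.6,0,0,0,-0.8,0,0,0,-0.4,0,0,0,0,0,0,0,0,0]
}}

```text
clock: 13.4
eef_pos: [0.5366, -0.054, 0.1351]
tcp_rot: [0.0, -0.014, 1.0, -0.0]
contact_force: [0.5, 1.0, -2.5]
gripper_width: 0.65
gripper_force: 45.0
```

```bash
python3 -c "
from h import *
go(.4722,.3942,.10,np.pi/2-.195)"
```

```text
clock 13.4 shift [0.0518 0.4499 0.0351] turn after 0.223 q6 -1.7
```

Scaled: 0.045 m is 0.9, 0.02 m is 0.4, 0.123 rad / 1.5708 = 0.0783.

>>> {"fn": "shift_gripper", "kwargs": {
  "steps": [0.104,0.9,0,0,0.104,0.9,0,0,0.104,0.9,0,0,0.104,0.9,0,0,0.104,0.9,0,0,0.104,0.9,0,0,0.104,0.9,0,0,0.104,0.9,0,0,0.104,0.9,0,0,0.1,0.9,0,0,0,0,0.2,0.0637,0,0,0.4,0.0783,0,0,0,0,0,0,0,0,0,0,0,0]
}}

```text
clock: 14.9
eef_pos: [0.4726, 0.394, 0.1052]
tcp_rot: [-0.0, 0.096, 0.995, -0.0]
contact_force: [0.3, 0.4, -1.9]
gripper_width: 0.648
gripper_force: 45.0
```

```bash
python3 -c "
from h import *
go(.4722,.3942,.06,np.pi/2-.195)
shot('wrist','w4')
a=cv2.imread('pics/w4.png')[60:300,100:420];cv2.imwrite('pics/w4b.png',cv2.resize(a,(800,600),interpolation=cv2.INTER_CUBIC))"
```

```text
clock 14.9 shift [0.0005 0.0001 0.0452] turn after 0.002 q6 -0.69
```

View pics/w4b.png

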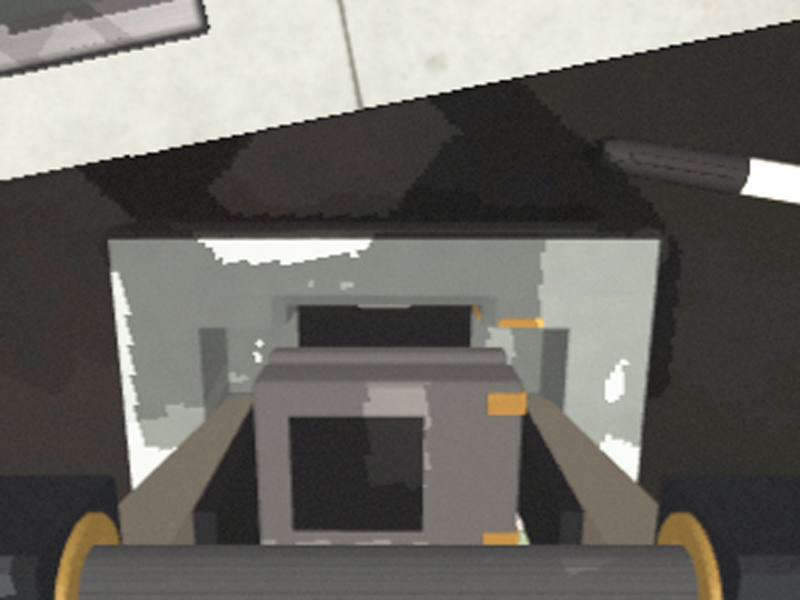

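```bash
python3 - <<'E'
from h import *
K=imaging.camera_info('wrist');T=np.load('pics/w4_T.npy');W=Ttool()
def f(u,v,z): return (W[:3,:3].T@(onplane(T,K,100+u/2.5,60+v/2.5,z)-W[:3,3])).round(4)
for n,u,v,z in [('packtopL',257,380,.114),('packtopR',526,380,.114),('packbotL',270,351,.084),('packbotR',508,351,.084),('rimL',274,297,.044),('rimR',496,297,.044),('notchL',202,335,.044),('notchR',568,335,.044)]: print(n,f(u,v,z))
E
```

```text
packtopL [ 0.0238 -0.0279 -0.0084]
packtopR [ 0.0238  0.0305 -0.0084]
packbotL [ 0.0219 -0.0302  0.0216]
packbotR [0.0219 0.0318 0.0216]
rimL [ 0.0284 -0.0354  0.0616]
rimR [0.0284 0.0345 0.0616]
notchL [ 0.0161 -0.0588  0.0616]
notchR [0.016  0.0579 0.0616]
```

Scaled: 0.02 m is 0.4, 0.01 m is 0.2.

>>> {"fn": "shift_gripper", "kwargs": {
  "steps": [0.01,-0.014,0.4,0,0,0,0.4,0,0,0,0.2,0,0,0,0.1,0,0,0,0,0,0,0,0,0]
}}

```text
clock: 15.55
eef_pos: [0.4723, 0.3941, 0.0509]
tcp_rot: [0.0, 0.097, 0.995, 0.0]
contact_force: [0.3, 0.0, -1.4]
gripper_width: 0.653
gripper_force: 45.0
```

>>> {"fn": "shift_gripper", "kwargs": {
  "steps": [0,0,0.08,0,0,0,0.08,0,0,0,0.08,0,0,0,0.08,0,0,0,0,0,0,0,0,0]
}}

```text
clock: 16.15
eef_pos: [0.4721, 0.3939, 0.0353]
tcp_rot: [0.0, 0.097, 0.995, 0.0]
contact_force: [-3.7, -3.2, 13.7]
gripper_width: 0.646
gripper_force: 45.0
```

Scaled: 0.002 m is 0.04, 0.001 m is 0.02.

>>> {"fn": "shift_gripper", "kwargs": {
  "steps": [0,0,0.04,0,0,0,0.02,0,0,0,0,0,0,0,0,0]
}}

```text
clock: 16.55
eef_pos: [0.4721, 0.3939, 0.0352]
tcp_rot: [0.0, 0.097, 0.995, 0.0]
contact_force: [-11.3, -10.5, 44.5]
gripper_width: 0.649
gripper_force: 45.0
```

>>> {"fn": "shift_gripper", "kwargs": {
  "steps": [0,0,-0.04,0,0,0,0,0,0,0,0,0],
  "finger_gap": 0.8
}}

```text
clock: 16.85
eef_pos: [0.4719, 0.3938, 0.0329]
tcp_rot: [0.0, 0.097, 0.995, 0.0]
contact_force: [-0.2, -0.1, 0.8]
gripper_width: 0.8
gripper_force: 0.0
```

>>> {"fn": "shift_gripper", "kwargs": {
  "steps": [0,0,-0.4,0,0,0,-0.6,0,0,0,-0.8,0,0,0,-0.8,0,0,0,0,0,0,0,0,0,0,0,0,0]
}}

```text
clock: 17.55
eef_pos: [0.4711, 0.3931, 0.1616]
tcp_rot: [-0.001, 0.097, 0.995, -0.001]
contact_force: [0.5, 0.6, 0.2]
gripper_width: 0.8
gripper_force: 0.0
```

```bash
python3 - <<'E'
from h import *
shot('wrist','w5')
a=cv2.imread('pics/w5.png')[60:300,100:420];cv2.imwrite('pics/w5b.png',cv2.resize(a,(800,600),interpolation=cv2.INTER_CUBIC))
go(.5,.1797,.12,np.pi/2)
E
```

```text
clock 17.6 shift [-0.0698 -0.2036  0.0416] turn after -0.195 q6 -0.68
```

View pics/w5b.png

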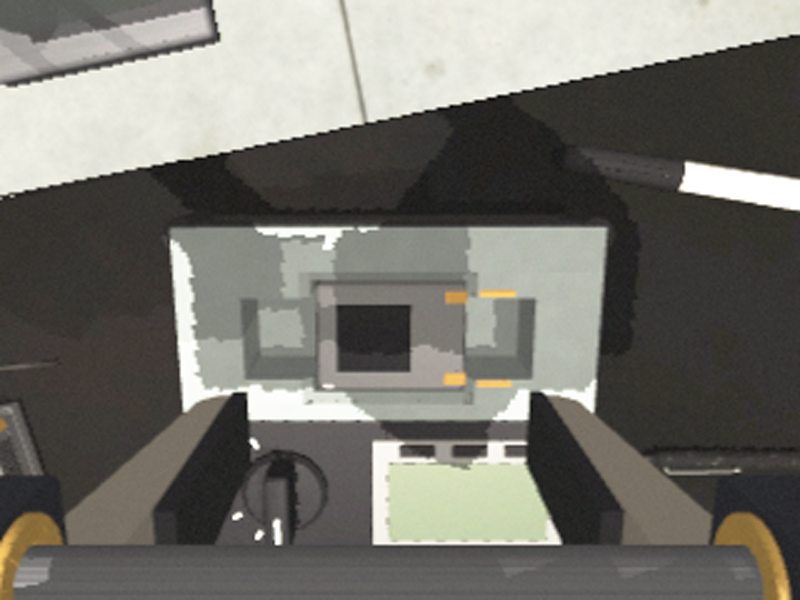

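The fresh pack sits in the bay with its brass at the right (u≈455), and it looks level with the case. I'll check its depth and then fetch the flat one.

Scaled: -0.034 m is -0.68, 0.02 m is 0.4, -0.1 rad / 1.5708 = -0.0637.

```bash
python3 - <<'E'
from h import *
K=imaging.camera_info('wrist');T=np.load('pics/w5_T.npy');d=np.load('pics/w5.npy')
for n,u,v in [('L',326,335),('R',440,335),('near',390,292),('far',390,380),('caseL',210,330),('caseR',570,330),('casenear',390,250)]:
    a,b=100+u/2.5,60+v/2.5;i,j=int(b),int(a);print(n,atdepth(T,K,a,b,np.median(d[i-1:i+2,j-1:j+2])).round(4))
E
```

```text
L [0.4648 0.3695 0.0442]
R [0.4738 0.4146 0.0438]
near [0.4525 0.3982 0.0441]
far [0.4883 0.3911 0.0447]
caseL [0.4537 0.3239 0.0439]
caseR [0.4819 0.4664 0.0436]
casenear [0.4361 0.4014 0.044 ]
```

>>> {"fn": "shift_gripper", "kwargs": {
  "steps": [-0.23,-0.68,0,0,-0.23,-0.68,0,0,-0.23,-0.68,0,0,-0.23,-0.68,0,0,-0.23,-0.68,0,0,-0.23,-0.68,0.2,0,0,0,0.4,-0.0637,0,0,0.4,-0.0605,0,0,0,0,0,0,0,0,0,0,0,0],
  "finger_gap": 0.85
}}

```text
clock: 18.7
eef_pos: [0.5003, 0.1806, 0.1135]
tcp_rot: [0.0, 0.001, 1.0, 0.0]
contact_force: [0.1, 0.3, -0.7]
gripper_width: 0.846
gripper_force: 0.0
```

```bash
python3 - <<'E'
from h import *
shot('wrist','w6');go(.5,.1797,.0235,np.pi/2)
a=cv2.imread('pics/w6.png')[60:300,100:420];cv2.imwrite('pics/w6b.png',cv2.resize(a,(800,600),interpolation=cv2.INTER_CUBIC))
E
```

```text
clock 18.75 shift [ 0.0005 -0.001   0.0903] turn after -0.001 q6 -1.23
```

View pics/w6b.png

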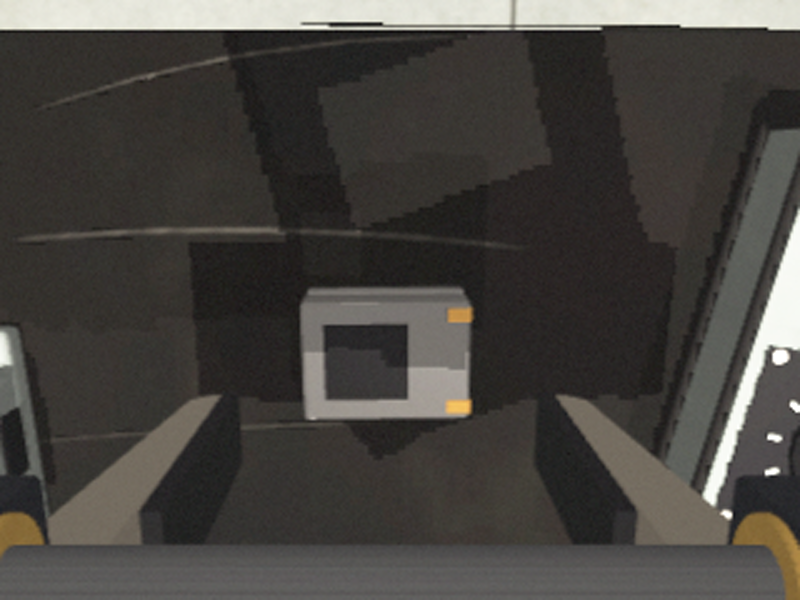

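The bay pack is flush: its top reads 44 mm, the same as the case. The flat pack lies square at u 302 to 471, v 300 to 418, with its brass toward +y.

The rows are not in the units I measure in: shifts go in shares of 50 mm and turns go in shares of pi/2 rad. I convert before sending: 0.03 m is 0.6, 0.02 m is 0.4.

```bash
python3 - <<'E'
from h import *
K=imaging.camera_info('wrist');T=np.load('pics/w6_T.npy')
P=[onplane(T,K,100+u/2.5,60+v/2.5,.03) for u,v in [(302,302),(471,300),(305,419),(470,416)]]
print(np.round(P,4),np.mean(P,0))
E
```

```text
[[0.4784 0.1517 0.03  ]
 [0.4778 0.2105 0.03  ]
 [0.5218 0.1514 0.03  ]
 [0.5207 0.2114 0.03  ]] [0.49965135 0.18124505 0.03      ]
```

>>> {"fn": "shift_gripper", "kwargs": {
  "steps": [0.01,-0.02,0.6,0,0,0,0.6,0,0,0,0.4,0,0,0,0.2,0,0,0,0,0,0,0,0,0],
  "finger_gap": 0.85
}}

```text
clock: 19.35
eef_pos: [0.5002, 0.1796, 0.024]
tcp_rot: [0.001, -0.0, 1.0, 0.0]
contact_force: [-0.3, -0.0, 0.2]
gripper_width: 0.847
gripper_force: 0.0
```

>>> {"fn": "shift_gripper", "kwargs": {
  "steps": [0,0,0,0,0,0,0,0,0,0,0,0,0,0,0,0],
  "finger_gap": 0.4,
  "grip_force": 45
}}

```text
clock: 19.75
eef_pos: [0.5002, 0.1795, 0.0241]
tcp_rot: [0.001, -0.0, 1.0, 0.0]
contact_force: [-1.1, 0.2, 6.7]
gripper_width: 0.651
gripper_force: 45.0
```

>>> {"fn": "shift_gripper", "kwargs": {
  "steps": [0,0,-0.6,0,0,0,-0.8,0,0,0,-0.6,0,0,0,0,0,0,0,0,0]
}}

```text
clock: 20.25
eef_pos: [0.4997, 0.1793, 0.1235]
tcp_rot: [0.001, -0.0, 1.0, 0.0]
contact_force: [-0.6, -0.6, -1.5]
gripper_width: 0.648
gripper_force: 45.0
```

```bash
python3 -c "
from h import *
go(.5372,-.055,.1,np.pi/2+.026)"
```

```text
clock 20.25 shift [-0.0374 -0.2343  0.0234] turn after -0.026 q6 -1.23
```

Scaled: -0.039 m is -0.78, 0.03 m is 0.6, -0.026 rad / 1.5708 = -0.0166.

>>> {"fn": "shift_gripper", "kwargs": {
  "steps": [-0.12,-0.78,0,0,-0.12,-0.78,0,0,-0.12,-0.78,0,0,-0.12,-0.78,0,0,-0.12,-0.78,0,0,-0.14,-0.78,0,0,0,0,0.4,-0.0166,0,0,0.6,0,0,0,0.4,0,0,0,0,0,0,0,0,0,0,0,0,0]
}}

```text
clock: 21.45
eef_pos: [0.5369, -0.0547, 0.0536]
tcp_rot: [0.0, -0.013, 1.0, -0.0]
contact_force: [-0.1, 0.6, -0.9]
gripper_width: 0.646
gripper_force: 45.0
```

```bash
python3 -c "
from h import *
go(.537,-.055,.038,np.pi/2+.026)"
```

```text
clock 21.45 shift [-0.     -0.0003  0.0156] turn after 0.0 q6 -1.7
```

Scaled: 0.009 m is 0.18, 0.005 m is 0.1.

>>> {"fn": "shift_gripper", "kwargs": {
  "steps": [0,0,0.18,0,0,0,0.1,0,0,0,0,0,0,0,0,0]
}}

```text
clock: 21.85
eef_pos: [0.5366, -0.0547, 0.0392]
tcp_rot: [-0.0, -0.013, 1.0, 0.0]
contact_force: [-0.0, 0.2, -0.5]
gripper_width: 0.649
gripper_force: 45.0
```

>>> {"fn": "shift_gripper", "kwargs": {
  "steps": [0,0,0,0,0,0,0,0],
  "finger_gap": 0.82
}}

```text
clock: 22.05
eef_pos: [0.537, -0.0548, 0.0395]
tcp_rot: [0.0, -0.013, 1.0, -0.0]
contact_force: [0.7, 0.2, 0.1]
gripper_width: 0.799
gripper_force: 0.0
```

>>> {"fn": "shift_gripper", "kwargs": {
  "steps": [0,0,-0.6,0,0,0,-0.6,0,0,-0.6,0,0,0,-0.7,0,0,0,0,0,0,0,0,0,0,0,0,0,0,0,0,0,0],
  "finger_gap": 0.0
}}

```text
clock: 22.85
eef_pos: [0.5382, -0.1188, 0.099]
tcp_rot: [-0.0, -0.014, 1.0, 0.0]
contact_force: [-0.6, 0.5, 0.3]
gripper_width: 0.148
gripper_force: 0.0
```

```bash
python3 - <<'E'
from h import *
shot('wrist','w7');go(.537,-.12,.041,np.pi/2+.026)
a=cv2.imread('pics/w7.png')[60:300,100:420];cv2.imwrite('pics/w7b.png',cv2.resize(a,(800,600),interpolation=cv2.INTER_CUBIC))
E
```

```text
clock 22.9 shift [ 0.0012 -0.0011  0.0581] turn after 0.001 q6 -1.82
```

View pics/w7b.png

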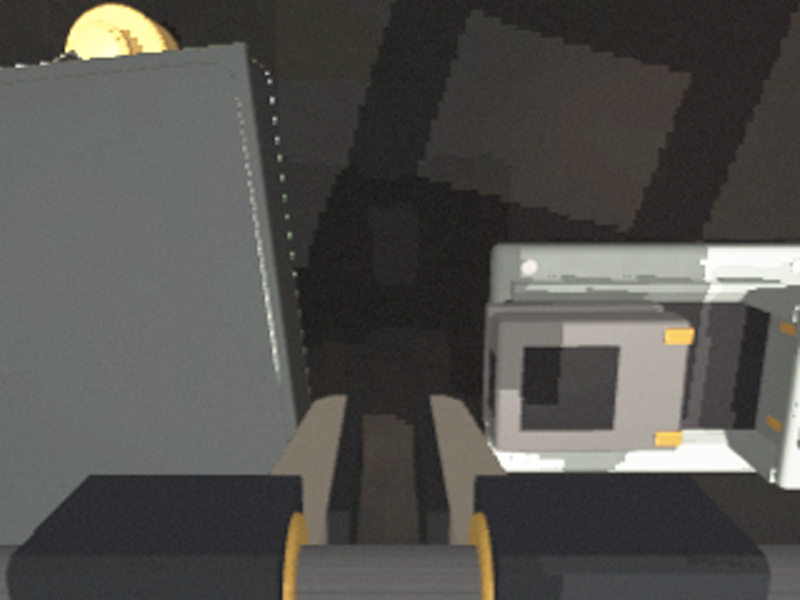

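The flat pack is on the deck at u 487 to 693, clear of the hood (left edge u≈760). To the left is a grey plate with its edge at u≈280 to 300. I need its height before lowering.

```bash
python3 - <<'E'
from h import *
K=imaging.camera_info('wrist');T=np.load('pics/w7_T.npy');d=np.load('pics/w7.npy')
for n,u,v in [('plate',150,250),('plate edge',262,380),('plate edge2',230,200),('packtop',650,390),('packL',505,330)]:
    a,b=100+u/2.5,60+v/2.5;i,j=int(b),int(a);print(n,atdepth(T,K,a,b,np.median(d[i-1:i+2,j-1:j+2])).round(4))
for u,v in [(495,320),(693,320),(497,448),(686,448)]: print(onplane(T,K,100+u/2.5,60+v/2.5,.044).round(4))
E
```

```text
plate [ 0.4929 -0.1815  0.07  ]
plate edge [ 0.5279 -0.1527  0.0702]
plate edge2 [ 0.4794 -0.1601  0.0701]
packtop [ 0.5367 -0.0349  0.0438]
packL [ 0.5184 -0.082   0.0437]
[ 0.5152 -0.0854  0.044 ]
[ 0.5136 -0.0245  0.044 ]
[ 0.5576 -0.082   0.044 ]
[ 0.556 -0.021  0.044]
```

Scaled: 0.02 m is 0.4, 0.005 m is 0.1.

>>> {"fn": "shift_gripper", "kwargs": {
  "steps": [0.024,0.1,0.2,0,0,0,0.4,0,0,0,0.4,0,0,0,0.14,0,0,0,0,0,0,0,0,0]
}}

```text
clock: 23.5
eef_pos: [0.5371, -0.1146, 0.0423]
tcp_rot: [-0.0, -0.013, 1.0, 0.0]
contact_force: [0.6, 0.5, 0.9]
gripper_width: 0.005
gripper_force: 0.0
```

>>> {"fn": "shift_gripper", "kwargs": {
  "steps": [0,0.16,0,0,0,0.16,0,0,0,0.16,0,0,0,0.16,0,0,0,0.16,0,0,0,0.1,0,0,0,0,0,0,0,0,0,0]
}}

```text
clock: 24.3
eef_pos: [0.5356, -0.0695, 0.042]
tcp_rot: [-0.0, -0.013, 1.0, 0.0]
contact_force: [-0.2, -1.0, -0.2]
gripper_width: 0.005
gripper_force: 0.0
```

Scaled: 0.004 m is 0.08, 0.003 m is 0.06.

>>> {"fn": "shift_gripper", "kwargs": {
  "steps": [0,0.08,0,0,0,0.06,0,0,0,0,0,0,0,0,0,0]
}}

```text
clock: 24.7
eef_pos: [0.5356, -0.0627, 0.0421]
tcp_rot: [-0.0, -0.013, 1.0, 0.0]
contact_force: [0.0, -1.2, 0.0]
gripper_width: 0.005
gripper_force: 0.0
```

>>> {"fn": "shift_gripper", "kwargs": {
  "steps": [0,0.06,0,0,0,0,0,0,0,0,0,0]
}}

```text
clock: 25.0
eef_pos: [0.5355, -0.0597, 0.0422]
tcp_rot: [0.0, -0.013, 1.0, 0.0]
contact_force: [-0.3, -0.6, 0.6]
gripper_width: 0.002
gripper_force: 0.0
```

Scaled: 0.002 m is 0.04.

>>> {"fn": "shift_gripper", "kwargs": {
  "steps": [0,0.04,0,0,0,0.04,0,0,0,0,0,0,0,0,0,0]
}}

```text
clock: 25.4
eef_pos: [0.5359, -0.0581, 0.0424]
tcp_rot: [0.0, -0.014, 1.0, -0.002]
contact_force: [-0.2, -16.0, 0.3]
gripper_width: 0.005
gripper_force: 8.6
```

>>> {"fn": "shift_gripper", "kwargs": {
  "steps": [0,0.04,0,0,0,0.02,0,0,0,0,0,0,0,0,0,0]
}}

```text
clock: 25.8
eef_pos: [0.536, -0.0578, 0.0426]
tcp_rot: [0.001, -0.015, 1.0, -0.003]
contact_force: [-1.3, -35.6, 1.2]
gripper_width: 0.004
gripper_force: 17.9
```

```bash
python3 - <<'E'
from h import *
shot('wrist','w8');shot('side','s8')
a=cv2.imread('pics/w8.png')[60:300,192:512];cv2.imwrite('pics/w8b.png',cv2.resize(a,(800,600),interpolation=cv2.INTER_CUBIC))
E
```

```text
(no output)
```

View pics/w8b.png

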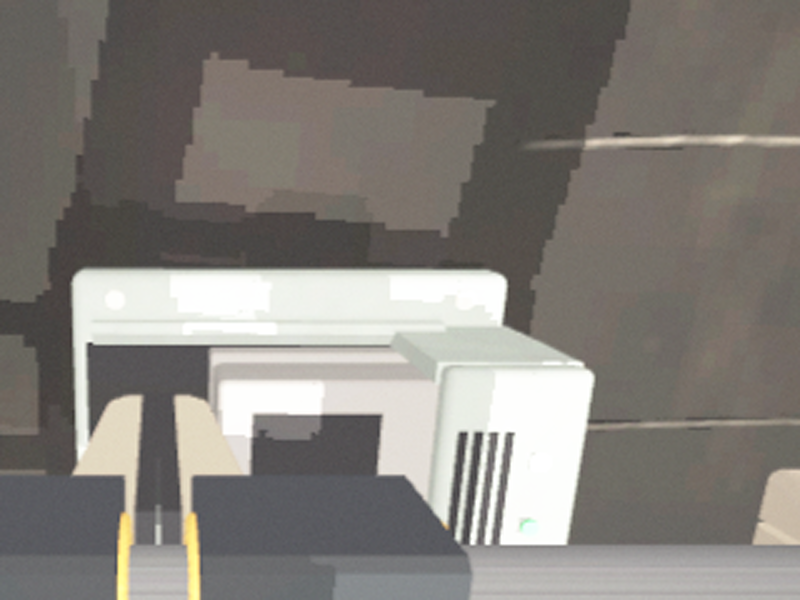

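The pack has stopped against the end wall under the hood at 36 N. I'll back off, lift, and go look at the dial.

Scaled: -0.04 m is -0.8, -0.006 m is -0.12.

>>> {"fn": "shift_gripper", "kwargs": {
  "steps": [0,-0.12,0,0,0,-0.08,0,0,0,0,-0.6,0,0,0,-0.8,0,0,0,-0.8,0,0,0,-0.6,0,0,0,0,0,0,0,0,0],
  "finger_gap": 0.5
}}

```text
clock: 26.7
eef_pos: [0.5357, -0.0627, 0.1825]
tcp_rot: [0.001, -0.013, 1.0, -0.0]
contact_force: [-0.4, -0.2, -1.1]
gripper_width: 0.504
gripper_force: 0.0
```

```bash
python3 -c "
from h import *
go(.515,.339,.175,np.pi/2-.195)"
```

```text
clock 26.7 shift [0.0102 0.4021 0.0074] turn after 0.221 q6 -1.72
```

Scaled: 0.042 m is 0.84, 0.04 m is 0.8, 0.12 rad / 1.5708 = 0.0764.

>>> {"fn": "shift_gripper", "kwargs": {
  "steps": [0.02,0.8,0,0,0.02,0.8,0,0,0.02,0.8,0,0,0.02,0.8,0,0,0.02,0.8,0,0,0.02,0.8,0,0,0.02,0.8,0,0,0.02,0.8,0,0,0.02,0.8,0,0,0.02,0.84,0.14,0,0,0,0,0.0764,0,0,0,0.0637,0,0,0,0,0,0,0,0,0,0,0,0]
}}

```text
clock: 28.2
eef_pos: [0.5149, 0.3384, 0.1745]
tcp_rot: [-0.0, 0.096, 0.995, -0.0]
contact_force: [-0.7, 0.5, 0.3]
gripper_width: 0.501
gripper_force: 0.0
```

```bash
python3 - <<'E'
from h import *
shot('wrist','w9');print(Ttool()[:3,3])
a=cv2.imread('pics/w9.png')[140:260,180:340];a=cv2.resize(a,(640,480),interpolation=cv2.INTER_CUBIC)
cv2.imwrite('pics/w9b.png',a)
E
```

```text
[0.51502003 0.33838976 0.17472604]
```

View pics/w9b.png

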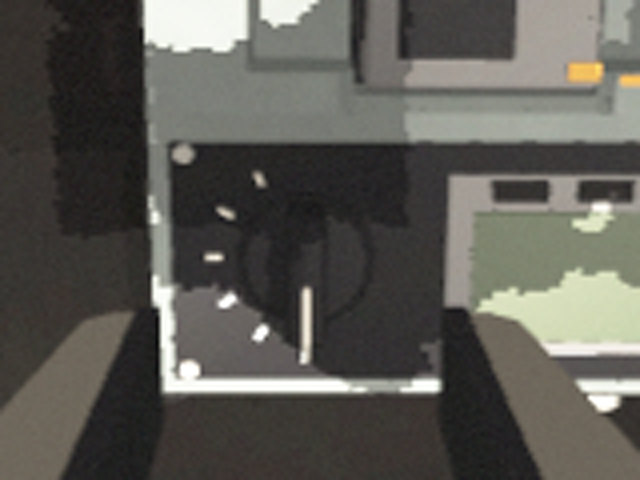

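```bash
python3 - <<'E'
from h import *
from scipy.optimize import least_squares
K=imaging.camera_info('wrist');T=np.load('pics/w9_T.npy');d=np.load('pics/w9.npy')
M=np.array([onplane(T,K,180+u/4,140+v/4,.0485)[:2] for u,v in [(260,178),(226,212),(213,257),(227,300),(261,332)]])
r=least_squares(lambda p:np.hypot(*(M-p[:2]).T)-p[2],[.527,.339,.025]);print(r.x,r.fun)
# bar top from depth: cloud between z .062 and .072
v,u=np.mgrid[140:260,180:340];dd=d[140:260,180:340]
P=np.stack([(u-K['cx'])/K['fx']*dd,(v-K['cy'])/K['fy']*dd,dd,np.ones_like(dd)],-1)@T.T
m=(P[...,2]>.062)&(P[...,2]<.073)&(np.hypot(P[...,0]-.527,P[...,1]-.339)<.03);B=P[m][:,:3]
c=B.mean(0);w,V=np.linalg.eigh(np.cov(B[:,:2].T));print(len(B),c,B[:,2].max(),'bar dir',V[:,1],'tool x',Ttool()[:2,0],'sd',np.sqrt(w))
go(c[0],c[1],.072,np.pi/2-.195)
E
```

```text
[0.52660973 0.33798586 0.02410975] [ 5.71777254e-05 -1.66364434e-04  1.86005325e-04 -8.64234544e-05
  9.60483865e-06]
337 [0.52619892 0.33713714 0.06802648] 0.0700536602832792 bar dir [-0.98070666  0.19548517] tool x [-0.98152572  0.19132971] sd [0.0028077  0.00994257]
clock 28.25 shift [-0.0113  0.001   0.1027] turn after 0.002 q6 -0.8
```

Scaled: 0.03 m is 0.6, -0.012 m is -0.24, 0.002 rad / 1.5708 = 0.0013.

>>> {"fn": "shift_gripper", "kwargs": {
  "steps": [-0.24,0.026,0.4,0.0013,0,0,0.6,0,0,0,0.6,0,0,0,0.3,0,0,0,0.12,0,0,0,0,0,0,0,0,0],
  "finger_gap": 0.4
}}

```text
clock: 28.95
eef_pos: [0.5278, 0.3382, 0.0753]
tcp_rot: [0.001, 0.098, 0.995, 0.001]
contact_force: [-0.5, -0.5, 0.7]
gripper_width: 0.4
gripper_force: 0.0
```

>>> {"fn": "shift_gripper", "kwargs": {
  "steps": [0,0,0,0,0,0,0,0,0,0,0,0,0,0,0,0],
  "finger_gap": 0.0,
  "grip_force": 15
}}

```text
clock: 29.35
eef_pos: [0.5272, 0.3372, 0.0747]
tcp_rot: [0.0, 0.097, 0.995, -0.0]
contact_force: [-1.4, -1.9, 3.1]
gripper_width: 0.109
gripper_force: 15.0
```

```bash
python3 -c "
from h import *
go(.527,.3377,.072,np.pi/2-.195)"
```

```text
clock 29.35 shift [0.0003 0.0004 0.0027] turn after -0.0 q6 -0.81
```

Scaled: 0.137 rad / 1.5708 = 0.0872.

>>> {"fn": "shift_gripper", "kwargs": {
  "steps": [0,0,0,0.0828,0,0,0,0.0828,0,0,0,0.0828,0,0,0,0.0828,0,0,0,0.0828,0,0,0,0.0828,0,0,0,0.0828,0,0,0,0.0872,0,0,0,0,0,0,0,0,0,0,0,0]
}}

```text
clock: 30.45
eef_pos: [0.528, 0.3383, 0.0747]
tcp_rot: [0.0, 0.581, 0.814, 0.001]
contact_force: [4.4, 1.3, 2.2]
gripper_width: 0.105
gripper_force: 15.0
```

```bash
python3 -c "
from h import *
go(.527,.3377,.072,np.pi/2-.195-1.047);print(get_state()['torque'])"
```

```text
clock 30.45 shift [-0.0002 -0.0012  0.0027] turn after 0.002 q6 0.24
[ 0.2066119  -0.71897747  0.03109937]
```

Release, lift, and check the bar angle and both packs numerically.

>>> {"fn": "shift_gripper", "kwargs": {
  "steps": [0,0,0,0,0,0,0,0,0,0,0,0],
  "finger_gap": 0.4
}}

```text
clock: 30.75
eef_pos: [0.5263, 0.3374, 0.0737]
tcp_rot: [-0.0, 0.582, 0.813, -0.001]
contact_force: [0.5, 0.4, 0.4]
gripper_width: 0.347
gripper_force: 0.0
```

>>> {"fn": "shift_gripper", "kwargs": {
  "steps": [0,0,-0.6,0,0,0,-0.8,0,0.2,0,-0.6,-0.0955,0,0,0,-0.0955,0,0,0,-0.0955,0,0,0,-0.0955,0,0,0,-0.0955,0,0,0,-0.0955,0,0,0,-0.0955,0,0,0,0,0,0,0,0,0,0,0,0]
}}

```text
clock: 31.95
eef_pos: [0.5237, 0.3472, 0.1741]
tcp_rot: [-0.0, 0.098, 0.995, -0.0]
contact_force: [0.2, 0.1, -0.4]
gripper_width: 0.402
gripper_force: 0.0
```

```bash
python3 - <<'E'
from h import *
shot('wrist','w10')
K=imaging.camera_info('wrist');T=np.load('pics/w10_T.npy');d=np.load('pics/w10.npy')
v,u=np.mgrid[0:384,0:512]
P=np.stack([(u-K['cx'])/K['fx']*d,(v-K['cy'])/K['fy']*d,d,np.ones_like(d)],-1)@T.T
m=(P[...,2]>.062)&(P[...,2]<.073)&(np.hypot(P[...,0]-.527,P[...,1]-.338)<.025);B=P[m][:,:2]
w,V=np.linalg.eigh(np.cov(B.T));a=V[:,1];a=a*np.sign(a[0]);print('dial',-.195-np.arctan2(a[1],a[0]),len(B))
m=(np.hypot(P[...,0]-.472,P[...,1]-.394)<.018);print('bay pack top z',np.median(P[m][:,2]))
# flat pack via top camera
K=imaging.camera_info('top');p,d=imaging.read_camera('top');T=K['world_from_camera']
P=np.stack([(u-K['cx'])/K['fx']*d,(v-K['cy'])/K['fy']*d,d,np.ones_like(d)],-1)@T.T
d0=np.load('pics/top0.npy');reg=np.s_[195:238,257:311]
print('charger depth change px>4mm:',(abs(d[reg]-d0[reg])>.004).sum(),'mean',(d[reg]-d0[reg]).mean())
print(get_state()['clock'],Ttool()[:3,3])
E
```

```text
dial 1.044974671592684 373
bay pack top z 0.04405014704763621
charger depth change px>4mm: 759 mean -0.005740404
32.05 [0.52384417 0.34722042 0.17412151]
```

```bash
python3 - <<'E'
from h import *
K=imaging.camera_info('top');p,d=imaging.read_camera('top');T=K['world_from_camera'];v,u=np.mgrid[0:384,0:512]
for n,D in (('before',np.load('pics/top0.npy')),('now',d)):
    P=np.stack([(u-K['cx'])/K['fx']*D,(v-K['cy'])/K['fy']*D,D,np.ones_like(D)],-1)@T.T
    m=(abs(P[...,0]-.537)<.014)&(abs(P[...,1]+.02)<.07)
    for y in np.arange(-.085,.05,.006):
        q=P[m&(abs(P[...,1]-y)<.003)];print(n,round(y,3),np.median(q[:,2]).round(4) if len(q) else None,end=' | ')
    print()
E
```

```text
before -0.085 0.0003 | before -0.079 0.0117 | before -0.073 0.0139 | before -0.067 0.0135 | before -0.061 0.0142 | before -0.055 0.0153 | before -0.049 0.0124 | before -0.043 0.0436 | before -0.037 0.0434 | before -0.031 0.0448 | before -0.025 0.0434 | before -0.019 0.0447 | before -0.013 0.0447 | before -0.007 0.0459 | before -0.001 0.0453 | before 0.005 0.0523 | before 0.011 0.0525 | before 0.017 0.0526 | before 0.023 0.0534 | before 0.029 0.0518 | before 0.035 0.0506 | before 0.041 -0.0005 | before 0.047 0.0009 | 
now -0.085 0.0003 | now -0.079 0.0129 | now -0.073 0.015 | now -0.067 0.0148 | now -0.061 0.0439 | now -0.055 0.0447 | now -0.049 0.0456 | now -0.043 0.0427 | now -0.037 0.0441 | now -0.031 0.0451 | now -0.025 0.0433 | now -0.019 0.0432 | now -0.013 0.044 | now -0.007 0.0445 | now -0.001 0.0171 | now 0.005 0.0519 | now 0.011 0.0527 | now 0.017 0.0538 | now 0.023 0.0524 | now 0.029 0.0529 | now 0.035 0.0507 | now 0.041 0.0012 | now 0.047 0.0007 |
```

The dial reads 1.045, but the flat pack has slipped back about 18 mm: its −y end is now at −0.063, where it was −0.043 when pressed in. Opening the fingers next to it as I retreated probably dragged it. I'll turn the switch back to off, push the pack home again with the fingers kept shut, then switch on in the right order.

Scaled: 0.03 m is 0.6, -0.0087 m is -0.174, 0.15 rad / 1.5708 = 0.0955.

```bash
python3 -c "
from h import *
go(.5272,.3377,.0745,np.pi/2-.195-1.047)"
```

```text
clock 32.1 shift [-0.0052 -0.0087  0.0996] turn after 1.048 q6 -0.79
```

>>> {"fn": "shift_gripper", "kwargs": {
  "steps": [-0.1,-0.174,0,0.0955,0,0,0,0.0955,0,0,0,0.0955,0,0,0,0.0955,0,0,0,0.0955,0,0,0,0.0955,0,0,0,0.0936,0,0,0.6,0,0,0,0.6,0,0,0,0,0,0,0,0,0],
  "finger_gap": 0.4
}}

```text
clock: 33.2
eef_pos: [0.527, 0.3377, 0.1143]
tcp_rot: [-0.0, 0.581, 0.814, -0.0]
contact_force: [-0.6, 0.3, 0.3]
gripper_width: 0.4
gripper_force: 0.0
```

```bash
python3 -c "
from h import *
go(.5272,.3377,.0745,np.pi/2-.195-1.047)"
```

```text
clock 33.2 shift [-0.      0.0002  0.0398] turn after 0.002 q6 0.24
```

Scaled: 0.02 m is 0.4, 0.013 m is 0.26.

>>> {"fn": "shift_gripper", "kwargs": {
  "steps": [0,0,0.4,0,0,0,0.26,0,0,0,0.12,0,0,0,0,0,0,0,0,0]
}}

```text
clock: 33.7
eef_pos: [0.5275, 0.338, 0.0758]
tcp_rot: [0.0, 0.581, 0.814, 0.0]
contact_force: [0.4, 0.4, 0.9]
gripper_width: 0.404
gripper_force: 0.0
```

>>> {"fn": "shift_gripper", "kwargs": {
  "steps": [0,0,0,0,0,0,0,0,0,0,0,0,0,0,0,0],
  "finger_gap": 0.0,
  "grip_force": 15
}}

```text
clock: 34.1
eef_pos: [0.5281, 0.3382, 0.0756]
tcp_rot: [0.001, 0.581, 0.814, 0.001]
contact_force: [3.5, 1.1, 2.1]
gripper_width: 0.107
gripper_force: 15.0
```

>>> {"fn": "shift_gripper", "kwargs": {
  "steps": [0,0,0,-0.0828,0,0,0,-0.0828,0,0,0,-0.0828,0,0,0,-0.0828,0,0,0,-0.0828,0,0,0,-0.0828,0,0,0,-0.0828,0,0,0,-0.0872,0,0,0,0,0,0,0,0]
}}

```text
clock: 35.1
eef_pos: [0.5273, 0.3373, 0.0755]
tcp_rot: [0.0, 0.098, 0.995, -0.0]
contact_force: [0.3, -4.5, 5.8]
gripper_width: 0.104
gripper_force: 15.0
```

>>> {"fn": "shift_gripper", "kwargs": {
  "steps": [0,0,0,0,0,0,0,0,0,0,0,0],
  "finger_gap": 0.4
}}

```text
clock: 35.4
eef_pos: [0.527, 0.338, 0.075]
tcp_rot: [-0.0, 0.097, 0.995, 0.0]
contact_force: [-0.2, -0.2, -0.2]
gripper_width: 0.346
gripper_force: 0.0
```

>>> {"fn": "shift_gripper", "kwargs": {
  "steps": [0,0,-0.6,0,0,0,-0.8,0,0,0,-0.6,0,0,0,0,0,0,0,0,0]
}}

```text
clock: 35.9
eef_pos: [0.5273, 0.338, 0.1756]
tcp_rot: [0.0, 0.097, 0.995, 0.0]
contact_force: [0.5, 0.9, -0.9]
gripper_width: 0.399
gripper_force: 0.0
```

```bash
python3 - <<'E'
from h import *
shot('wrist','w11')
K=imaging.camera_info('wrist');T=np.load('pics/w11_T.npy');d=np.load('pics/w11.npy')
v,u=np.mgrid[0:384,0:512]
P=np.stack([(u-K['cx'])/K['fx']*d,(v-K['cy'])/K['fy']*d,d,np.ones_like(d)],-1)@T.T
m=(P[...,2]>.062)&(P[...,2]<.073)&(np.hypot(P[...,0]-.527,P[...,1]-.338)<.025);B=P[m][:,:2]
w,V=np.linalg.eigh(np.cov(B.T));a=V[:,1];a=a*np.sign(a[0]);print('dial',-.195-np.arctan2(a[1],a[0]),len(B))
go(.537,-.105,.12,np.pi/2+.026)
E
```

```text
dial 0.00019183522625731975 344
clock 35.95 shift [-0.0952 -0.4323  0.0546] turn after -0.219 q6 -0.81
```

Scaled: -0.045 m is -0.9, -0.043 m is -0.86, -0.11 rad / 1.5708 = -0.07.

>>> {"fn": "shift_gripper", "kwargs": {
  "steps": [-0.19,-0.86,0,0,-0.19,-0.86,0,0,-0.19,-0.86,0,0,-0.19,-0.86,0,0,-0.19,-0.86,0,0,-0.19,-0.86,0,0,-0.19,-0.86,0,0,-0.19,-0.86,0,0,-0.19,-0.86,0,0,-0.19,-0.9,0.4,0,0,0,0.68,-0.07,0,0,0,-0.0694,0,0,0,0,0,0,0,0,0,0,0,0],
  "finger_gap": 0.0,
  "grip_force": 15
}}

```text
clock: 37.45
eef_pos: [0.5378, -0.104, 0.1213]
tcp_rot: [0.0, -0.012, 1.0, -0.0]
contact_force: [-0.1, 0.3, -0.4]
gripper_width: 0.006
gripper_force: 0.0
```

```bash
python3 - <<'E'
from h import *
go(.537,-.105,.042,np.pi/2+.026)
shot('wrist','w12')
K=imaging.camera_info('wrist');T=np.load('pics/w12_T.npy');D=np.load('pics/w12.npy')
v,u=np.mgrid[0:384,0:512]
P=np.stack([(u-K['cx'])/K['fx']*D,(v-K['cy'])/K['fy']*D,D,np.ones_like(D)],-1)@T.T
m=(P[...,2]>.040)&(P[...,2]<.047)&(abs(P[...,0]-.53)<.035)&(abs(P[...,1]+.03)<.06)
B=P[m][:,:2].astype(np.float32);print(len(B),cv2.minAreaRect(B),B.min(0),B.max(0))
E
```

```text
clock 37.45 shift [ 0.0009 -0.001   0.0793] turn after -0.002 q6 -1.79
3511 ((0.5368403196334839, -0.01595921814441681), (0.05742165446281433, 0.09284131228923798), 1.5754954814910889) [ 0.506951   -0.06267738] [0.5649703 0.0296569]
```

Scaled: 0.03 m is 0.6, 0.015 m is 0.3.

>>> {"fn": "shift_gripper", "kwargs": {
  "steps": [0.018,-0.02,0.6,0,0,0,0.6,0,0,0,0.3,0,0,0,0.08,0,0,0,0,0,0,0,0,0]
}}

```text
clock: 38.1
eef_pos: [0.5375, -0.1053, 0.0432]
tcp_rot: [0.001, -0.013, 1.0, -0.0]
contact_force: [0.2, 0.4, 0.8]
gripper_width: 0.005
gripper_force: 0.0
```

>>> {"fn": "shift_gripper", "kwargs": {
  "steps": [0,0.2,0,0,0,0.2,0,0,0,0.16,0,0,0,0.12,0,0,0,0.08,0,0,0,0.08,0,0,0,0.04,0,0,0,0,0,0,0,0,0,0]
}}

```text
clock: 39.0
eef_pos: [0.5352, -0.0612, 0.042]
tcp_rot: [-0.0, -0.013, 1.0, 0.0]
contact_force: [0.4, -0.3, -0.7]
gripper_width: 0.003
gripper_force: 0.0
```

Scaled: 0.002 m is 0.04, 0.001 m is 0.02.

>>> {"fn": "shift_gripper", "kwargs": {
  "steps": [0,0.04,0,0,0,0.04,0,0,0,0.02,0,0,0,0,0,0,0,0,0,0]
}}

```text
clock: 39.5
eef_pos: [0.5356, -0.0582, 0.0423]
tcp_rot: [0.0, -0.014, 1.0, -0.001]
contact_force: [0.4, -13.6, -0.1]
gripper_width: 0.004
gripper_force: 7.0
```

>>> {"fn": "shift_gripper", "kwargs": {
  "steps": [0,0.03,0,0,0,0,0,0,0,0,0,0]
}}

```text
clock: 39.8
eef_pos: [0.5356, -0.058, 0.0424]
tcp_rot: [0.0, -0.014, 1.0, -0.002]
contact_force: [-1.4, -23.2, 0.4]
gripper_width: 0.005
gripper_force: 11.7
```

>>> {"fn": "shift_gripper", "kwargs": {
  "steps": [0,-0.06,0,0,0,-0.12,0,0,0,-0.2,0,0,0,-0.2,0,0,0,0,-0.6,0,0,0,-0.8,0,0,0,-0.6,0,0,0,0,0,0,0,0,0]
}}

```text
clock: 40.7
eef_pos: [0.5364, -0.0843, 0.1426]
tcp_rot: [0.001, -0.013, 1.0, -0.0]
contact_force: [-0.7, 0.6, -0.7]
gripper_width: -0.001
gripper_force: 0.0
```

```bash
python3 - <<'E'
from h import *
shot('wrist','w13')
K=imaging.camera_info('wrist');T=np.load('pics/w13_T.npy');D=np.load('pics/w13.npy')
v,u=np.mgrid[0:384,0:512]
P=np.stack([(u-K['cx'])/K['fx']*D,(v-K['cy'])/K['fy']*D,D,np.ones_like(D)],-1)@T.T
m=(P[...,2]>.040)&(P[...,2]<.047)&(abs(P[...,0]-.536)<.02)&(abs(P[...,1]+.03)<.06)
B=P[m];print(len(B),B.min(0),B.max(0),B[:,2].mean())
go(.5272,.3377,.175,np.pi/2-.195)
E
```

```text
2194 [ 0.51603752 -0.04459088  0.04024319  1.        ] [0.55599163 0.00700237 0.04595739 1.        ] 0.04389681889926829
clock 40.75 shift [-0.0025  0.4219 -0.0333] turn after 0.221 q6 -1.76
```

The pack has stayed home: its −y end is at −0.0446 and was about −0.0435 originally. Back to the dial.

Scaled: 0.044 m is 0.88, 0.042 m is 0.84, 0.12 rad / 1.5708 = 0.0764.

>>> {"fn": "shift_gripper", "kwargs": {
  "steps": [0,0.84,-0.66,0,0,0.84,0,0,0,0.84,0,0,0,0.84,0,0,0,0.84,0,0,0,0.84,0,0,0,0.84,0,0,0,0.84,0,0,0,0.84,0,0,-0.05,0.88,0,0,0,0,0,0.0764,0,0,0,0.0643,0,0,0,0,0,0,0,0,0,0,0,0],
  "finger_gap": 0.4
}}

```text
clock: 42.25
eef_pos: [0.5275, 0.3349, 0.1724]
tcp_rot: [-0.0, 0.096, 0.995, -0.0]
contact_force: [0.8, -0.6, -0.3]
gripper_width: 0.401
gripper_force: 0.0
```

```bash
python3 -c "
from h import *
go(.5272,.3377,.0745,np.pi/2-.195)"
```

```text
clock 42.25 shift [0.0008 0.0028 0.0979] turn after 0.002 q6 -0.81
```

Scaled: 0.03 m is 0.6, 0.02 m is 0.4, 0.002 rad / 1.5708 = 0.0013.

>>> {"fn": "shift_gripper", "kwargs": {
  "steps": [0.016,0.056,0.4,0.0013,0,0,0.6,0,0,0,0.6,0,0,0,0.24,0,0,0,0.1,0,0,0,0,0,0,0,0,0]
}}

```text
clock: 42.95
eef_pos: [0.5282, 0.3387, 0.0773]
tcp_rot: [0.001, 0.098, 0.995, 0.001]
contact_force: [0.7, 0.3, 0.3]
gripper_width: 0.4
gripper_force: 0.0
```

>>> {"fn": "shift_gripper", "kwargs": {
  "steps": [0,0,0,0,0,0,0,0,0,0,0,0,0,0,0,0],
  "finger_gap": 0.0,
  "grip_force": 15
}}

```text
clock: 43.35
eef_pos: [0.5274, 0.3372, 0.0766]
tcp_rot: [-0.0, 0.098, 0.995, -0.001]
contact_force: [-1.6, -3.4, 3.0]
gripper_width: 0.106
gripper_force: 15.0
```

>>> {"fn": "shift_gripper", "kwargs": {
  "steps": [0,0,0,0.0828,0,0,0,0.0828,0,0,0,0.0828,0,0,0,0.0828,0,0,0,0.0828,0,0,0,0.0828,0,0,0,0.0828,0,0,0,0.0872,0,0,0,0,0,0,0,0,0,0,0,0]
}}

```text
clock: 44.45
eef_pos: [0.5281, 0.3382, 0.0766]
tcp_rot: [0.0, 0.581, 0.814, 0.0]
contact_force: [3.6, -3.9, 4.9]
gripper_width: 0.107
gripper_force: 15.0
```

>>> {"fn": "shift_gripper", "kwargs": {
  "steps": [0,0,0,0,0,0,0,0,0,0,0,0],
  "finger_gap": 0.4
}}

```text
clock: 44.75
eef_pos: [0.5268, 0.3384, 0.0757]
tcp_rot: [-0.0, 0.582, 0.813, -0.0]
contact_force: [-0.9, -0.3, -0.3]
gripper_width: 0.342
gripper_force: 0.0
```

>>> {"fn": "shift_gripper", "kwargs": {
  "steps": [0,0,-0.6,0,0,0,-0.8,0,0,0,-0.6,0,0,0,0,-0.0955,0,0,0,-0.0955,0,0,0,-0.0955,0,0,0,-0.0955,0,0,0,0,0,0,0,0,0,0,0,0]
}}

```text
clock: 45.75
eef_pos: [0.5273, 0.3383, 0.176]
tcp_rot: [-0.0, 0.318, 0.948, -0.0]
contact_force: [-0.1, 0.0, -0.3]
gripper_width: 0.398
gripper_force: 0.0
```

```bash
python3 - <<'E'
from h import *
shot('wrist','w14')
K=imaging.camera_info('wrist');T=np.load('pics/w14_T.npy');d=np.load('pics/w14.npy')
v,u=np.mgrid[0:384,0:512]
P=np.stack([(u-K['cx'])/K['fx']*d,(v-K['cy'])/K['fy']*d,d,np.ones_like(d)],-1)@T.T
m=(P[...,2]>.062)&(P[...,2]<.073)&(np.hypot(P[...,0]-.527,P[...,1]-.338)<.025);B=P[m][:,:2]
w,V=np.linalg.eigh(np.cov(B.T));a=V[:,1];a=a*np.sign(a[0]);print('dial',-.195-np.arctan2(a[1],a[0]),len(B))
m=(np.hypot(P[...,0]-.472,P[...,1]-.394)<.018);print('bay pack z',np.median(P[m][:,2]))
K=imaging.camera_info('top');p,D=imaging.read_camera('top');T=K['world_from_camera'];d0=np.load('pics/top0.npy')
P=np.stack([(u-K['cx'])/K['fx']*D,(v-K['cy'])/K['fy']*D,D,np.ones_like(D)],-1)@T.T
m=(P[...,2]>.038)&(P[...,2]<.049)&(abs(P[...,0]-.536)<.018)&(abs(P[...,1]+.03)<.06)
B=P[m];print('flat',B.min(0),B.max(0))
dif=(abs(D-d0)>.008)
print('charger changed px',dif[195:238,257:311].sum(),'behind-row changed',dif[100:175,140:330].sum())
E
```

```text
dial 1.0480015700231096 358
bay pack z 0.32697190523119835
flat [ 0.51869401 -0.04255168  0.03854672  1.        ] [0.553983   0.01380623 0.04893792 1.        ]
charger changed px 102 behind-row changed 547
```

```bash
python3 - <<'E'
from h import *
K=imaging.camera_info('wrist');T=np.load('pics/w14_T.npy');d=np.load('pics/w14.npy')
d[d==0]=np.nan
v,u=np.mgrid[0:384,0:512]
P=np.stack([(u-K['cx'])/K['fx']*d,(v-K['cy'])/K['fy']*d,d,np.ones_like(d)],-1)@T.T
m=(np.hypot(P[...,0]-.472,P[...,1]-.394)<.018)&(P[...,2]<.1);print('bay pack z',m.sum(),np.percentile(P[m][:,2],[5,50,95]))
ctrl.close_job()
E
```

```text
bay pack z 1068 [0.04283396 0.04408011 0.04521699]
the job is handed in; nothing more can be done
```

The job is handed in at about 46 s: by camera depth the fresh pack is flush in the meter, the flat pack is fully under the charger's hood and the switch reads 1.048 rad. However, I switched on once while the flat pack had slipped about 18 mm back (I turned it off, pushed the pack home and switched on again), and I viewed 12 pictures instead of the allowed 10.

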